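Book out a parcel at the touch-free packing desk switches

TASK

The parcel is packed, so book it out: press the blue wake button fully down with the fingertips and let it come up again, then point at the green-ringed sensor, holding the fingertips about 3 cm straight above its lens for three seconds without touching it, and finally draw the hand well up and away from it. The sensors must not be touched, and the hand must not come low over the yellow or red one, or it books wrongly. Do not pick up or shift the parcel, tape roll, mouse or mug.

Things in the scene. Friction and masses are not known exactly. Their poses are not given: they have to be found in the camera images.
- wake_top (a point): Centre of the top face of the blue wake button: a round blue cap 36 mm across in a round grey housing (52 mm across, 12 mm high) fixed to the table; when up, this point is 22 mm above the table. It presses straight down, z is up.
- wake (a joint): Travel of the blue wake button in m: 0 is up, 0.006 fully down. A spring brings it up again; fully down takes about 5 N.
- sensor_green_lens (a point): Centre of the top of the touch-free sensor with the green ring: a squat white drum 90 mm across on a 100 mm round steel foot, fixed to the table, with a green ring (78 mm outside, 44 mm inside) around a black face with a small dark lens in the middle. This point is the top of the lens, 33 mm above the table; z is up. The three sensors are alike but for the colour; which stands where varies.
- sensor_yellow_lens (a point): Centre of the top of the touch-free sensor with the yellow ring: a squat white drum 90 mm across on a 100 mm round steel foot, fixed to the table, with a yellow ring (78 mm outside, 44 mm inside) around a black face with a small dark lens in the middle. This point is the top of the lens, 33 mm above the table; z is up. The three sensors are alike but for the colour; which stands where varies.
- sensor_red_lens (a point): Centre of the top of the touch-free sensor with the red ring: a squat white drum 90 mm across on a 100 mm round steel foot, fixed to the table, with a red ring (78 mm outside, 44 mm inside) around a black face with a small dark lens in the middle. This point is the top of the lens, 33 mm above the table; z is up. The three sensors are alike but for the colour; which stands where varies.
- mouse: Black computer mouse, 100 x 60 mm (its x, y), 35 mm high, loose on the table; origin at the centre of its underside. Bystander.
- parcel: Closed brown cardboard parcel 110 x 200 mm (its x, y), 80 mm high, loose; origin at the centre of its underside. Bystander.
- tape: Brown roll of packing tape lying flat, 100 mm across, 48 mm high, loose; origin at the centre of its underside. Bystander.
- mug: White mug, 80 mm across and 90 mm high, with a handle on its +y side, loose; origin at the centre of its underside. Bystander.

How it is judged:
On the way, in this order (a step that is already met when the one before it is completed fails the run):
1. the blue wake button is pressed down (value of joint wake above 0.0045 m), for 0.05 s.
2. the button is up again and the fingers point at the green-ringed sensor from just above for two seconds without a break (value of joint wake below 0.0015 m and horizontal distance between the grasp point and sensor_green_lens below 0.02 m and z of the grasp point in the frame of sensor_green_lens between 0.024 and 0.08 m), for 2 s.
3. the button stays up and the hand is drawn away, its grasp point more than 12 cm from the green sensor's lens (value of joint wake below 0.0015 m and distance between the grasp point and sensor_green_lens above 0.12 m), for 0.1 s.
At the end, for the whole second after the job is handed in: The wake button is up (within 1.5 mm), the hand's grasp point is more than 12 cm from the green sensor's lens, and the parcel, tape, mouse and mug are at rest within 15 mm of where they began (all of step 3 and distance of each of mouse, parcel, tape, mug from where it was at the start of the episode below 0.015 m and linear speed of each of mouse, parcel, tape, mug below 0.02 m/s); the robot touches nothing.
It fails at once if a sensor is touched (contact force between any of the fingers, the arm and sensor_green above 0.5 N or contact force between any of the fingers, the arm and sensor_yellow above 0.5 N or contact force between any of the fingers, the arm and sensor_red above 0.5 N).
It fails at once if the hand comes low over the yellow or red sensor (grasp point within 35 mm sideways and 75 mm above its lens) ((horizontal distance between the grasp point and sensor_yellow_lens below 0.035 m and z of the grasp point in the frame of sensor_yellow_lens below 0.075 m) or (horizontal distance between the grasp point and sensor_red_lens below 0.035 m and z of the grasp point in the frame of sensor_red_lens below 0.075 m)).
It fails at once if the parcel, tape, mouse or mug is lifted or shifted more than 15 mm (distance of any of mouse, parcel, tape, mug from where it was at the start of the episode above 0.015 m).
It also fails if it takes over 43 s, if anything falls off the work surface, if the arm or the gripper's body presses on something with over 40 N, if the wrist force passes 120 N, or if a joint passes its speed limit or range.

ROBOT

A 7-joint arm with a two-finger parallel gripper is mounted at the origin on the work surface. World frame = base frame: x ahead of the robot, y to its left, z up, the work surface at z = 0. Lengths are in m, angles in rad, forces in N, time in s.
With the tool pointing down it reaches from about 0.425 to 0.825 m from the base axis. Payload 3.6 kg.
Tool frame: the origin (TCP) lies where the fingers leave the gripper's body, on its centre line; the fingertips stand 73 mm ahead of it and the grasp point (between the pads) lies 54 mm ahead of it; z points along the fingers, y is the line along which they close (so a half turn about z gives the same grasp; the last joint's range is limited). The gripper opens to 85 mm and grips with 20 to 120 N. Pads are 22 mm wide; open, the fingers measure 114 mm over their backs; the gripper's body (76 mm by 85 mm) begins 54 mm behind the grasp point. The pads swing forward as they close: fully open they stand 13 mm farther back than shut.
Start: joints at [1.101, 0.615, -0.013, 1.423, 0.008, 1.103, -0.04], TCP at [0.279, -0.587, 0.304] pointing down, gripper open.
Joint ranges: [-3.12, 3.12], [-0.3, 2.06], [-1.34, 1.32], [0.26, 2.42], [-1.36, 4.5], [0.01, 1.98], [-2.84, 2.84]. Speed limits (rad/s): [2.79, 2.79, 3.14, 3.14, 3.14, 3.14, 3.14].

INTERFACE

Orientations are given as a unit quaternion [x, y, z, w].
In Python, from station import arm, snapshot, camera_info, ticket gives the robot as it stands. Calls block until the motion is done:
- arm.movep(position, orientation): joint-space move of the TCP to a pose.
- arm.line_to(position, velocity=0.15, ori=None): straight line of the TCP; ori=None keeps the orientation; velocity is the mean speed in m/s.
- arm.move_j(angles): joint-space move.
- arm.move_gripper(opening, effort=None): opening from 0.0 (shut) to 1.0 (fully open); effort is the grip in N (None keeps the last); returns when the fingers have stopped.
- arm.pause(seconds).
- arm.ik(position, orientation): joint angles nearest the present ones, or None.
- snapshot(name): name is "scene" or "side" or "wrist"; returns the picture (420x560x3 uint8, blue, green, red); there is no depth.
- camera_info(name): a dict with "fx", "fy", "cx", "cy" (pixels), "R" (3x3) and "t" (3): a world point X has camera coordinates R X + t; the wrist camera has in their place "T_tool_cam" (4x4, takes a point from camera to tool coordinates, whose origin is the TCP and whose axes are the flange's). Camera axes: x right, y down, z forward; pixel columns grow to the right and rows downward; lengths in m; the calibration is good to about 2 mm. A picture is of the moment at which its call begins: read the wrist's pose just before it. camera_info takes no time and is no camera call.
A pose or a line that the arm cannot do raises arm.MotionError and nothing moves.
- ticket.finish_job(): hands the job in; it is judged then, once.
Readings, each from a call of its own:
- arm.read_time(): time.
- arm.read_joint_positions(): joint angles.
- arm.read_dq(): joint speeds.
- arm.read_effort(): joint torques, N m.
- arm.read_tool_pos(): TCP position.
- arm.read_eef_rot(): TCP orientation.
- arm.read_ft_force(): force on the tool from outside, world axes, zero at the start.
- arm.read_wrist_torque(): the same for the moment, N m.
- arm.read_opening(): opening from 0.0 (shut) to 1.0 (fully open).
- arm.read_finger_force(): force on a finger pad.
Only numpy, scipy, OpenCV 4.12 (cv2) and the standard library are available. Lean on these libraries where they do the work, as an engineer would, in place of code of your own. Each camera call takes 0.05 s, during which the arm holds its last target. There are 200 camera calls.

## Working session

There is one attempt and no reset: what is moved stays moved. The work goes in short steps, each a Python script; the robot and the scene stay as the last script left them, time stands still between calls to the robot, and variables do not carry over. Pictures are saved under pics/ and viewed, at most 10 in all, crops included, and the job is handed in when it is done.

```bash
ls; mkdir -p pics; python3 - <<'E'
from station import arm, snapshot, camera_info
import cv2
for n in("scene","side"):
    cv2.imwrite(f"pics/{n}0.png",snapshot(n)); print(n,camera_info(n))
print(camera_info("wrist"),arm.read_time(),arm.read_tool_pos(),arm.read_eef_rot())
E
```

```text
pics
scene {'fx': 532.4302062456253, 'fy': 532.4302062456253, 'cx': 283.3205781404512, 'cy': 215.3289104166477, 'R': array([[ 0.41476744,  0.90983072,  0.01326779],
       [ 0.77543403, -0.34579519, -0.52832543],
       [-0.47609876,  0.22942048, -0.84893828]]), 't': array([-0.25050606, -0.42858478,  1.72426498])}
side {'fx': 398.43654866139667, 'fy': 398.43654866139667, 'cx': 276.87799619701946, 'cy': 208.5518813981646, 'R': array([[-0.91817737, -0.39615002, -0.00393478],
       [-0.21677392,  0.51069187, -0.83198731],
       [ 0.33160125, -0.76305896, -0.55478071]]), 't': array([0.52373372, 0.16172692, 0.72726139])}
{'fx': 352.6648478356837, 'fy': 352.6648478356837, 'cx': 280.634410699219, 'cy': 206.92875798243278, 'T_tool_cam': array([[-7.98985235e-05, -9.54872487e-01, -2.97016037e-01,
         7.52628940e-02],
       [ 9.99999984e-01, -1.24519345e-04,  1.31311343e-04,
         1.05727650e-03],
       [-1.62369831e-04, -2.97016022e-01,  9.54872482e-01,
        -7.03602179e-02],
       [ 0.00000000e+00,  0.00000000e+00,  0.00000000e+00,
         1.00000000e+00]])} 0.1 [ 0.27886006 -0.58656385  0.30283218] [ 9.75471576e-01  2.20122291e-01 -2.60085090e-04 -1.14638670e-03]
```

View pics/scene0.png

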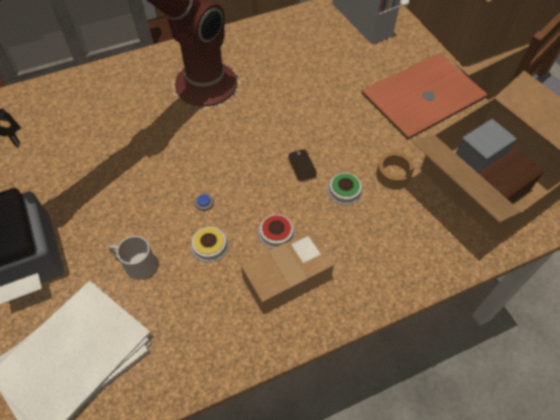

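View pics/side0.png

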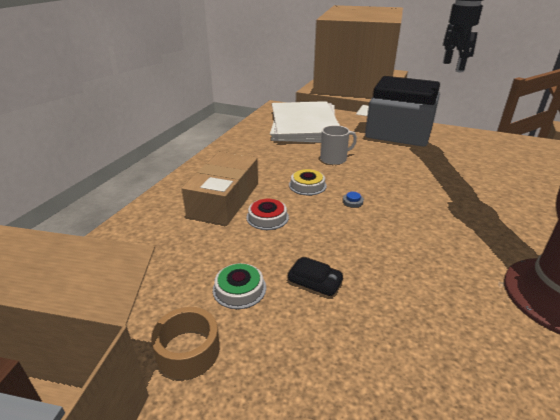

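The scene view shows the blue button at about (204,201), yellow sensor at (209,242), red at (277,230), green at (345,187), mouse at (302,165), tape at (395,171), parcel at (288,268) and mug at (136,257). The side view agrees, with green at (239,280), blue at (353,198), red at (268,211) and yellow at (308,180).

```bash
cat > h.py <<'E'
from station import arm, snapshot, camera_info, ticket
import cv2, numpy as np
from scipy.spatial.transform import Rotation as Ro
HSV={'blue':((105,150,60),(130,255,255)),'green':((45,120,40),(85,255,255)),'yellow':((22,170,120),(34,255,255)),'red':((172,170,80),(180,255,255))}
def centre(img,c,lo=None):
    """centre of largest blob (convex hull) of a colour, area"""
    m=cv2.inRange(cv2.cvtColor(img,cv2.COLOR_BGR2HSV),*map(np.array,HSV[c]))
    if c=='red': m|=cv2.inRange(cv2.cvtColor(img,cv2.COLOR_BGR2HSV),np.array((0,190,80)),np.array((4,255,255)))
    if lo: k=np.zeros_like(m); k[lo[1]:lo[3],lo[0]:lo[2]]=255; m&=k
    cs=cv2.findContours(m,cv2.RETR_EXTERNAL,cv2.CHAIN_APPROX_NONE)[0]
    if not cs: return None
    h=cv2.convexHull(max(cs,key=cv2.contourArea)); M=cv2.moments(h)
    if M['m00']==0: return None
    return (M['m10']/M['m00'],M['m01']/M['m00']),h[:,0]
def cam(n):
    i=camera_info(n); K=np.array([[i['fx'],0,i['cx']],[0,i['fy'],i['cy']],[0,0,1]])
    if n!='wrist': return K,i['R'].T,-i['R'].T@i['t']
    R=Ro.from_quat(arm.read_eef_rot()).as_matrix(); T=i['T_tool_cam']
    return K,R@T[:3,:3],R@T[:3,3]+arm.read_tool_pos()
def onplane(c,uv,z):
    K,R,o=c; d=(R@np.linalg.inv(K)@np.c_[np.atleast_2d(uv),np.ones(len(np.atleast_2d(uv)))].T).T
    return o+d*((z-o[2])/d[:,2])[:,None]
def look(n,z={'blue':.022,'green':.033,'yellow':.033,'red':.033}):
    c=cam(n); img=snapshot(n); out={}
    for k in z:
        r=centre(img,k,(150,150,420,290) if n=='scene' else (190,150,420,310) if n=='side' else None)
        if r: 
            H=onplane(c,r[1],z[k]); a=cv2.contourArea(H[:,:2].astype(np.float32))
            print(n,k,np.round(r[0],1),np.round(onplane(c,r[0],z[k])[0],4),'dia mm',round(2000*np.sqrt(a/np.pi),1))
    return img
E
python3 - <<'E'
from h import *
look('scene');look('side')
c=cam('scene')
for n,uv,z in(('mouse',(302,165),.02),('tape',(395,165),.048),('mug',(133,248),.09),('parcel',(288,262),.08)): print(n,onplane(c,uv,z)[0])
E
```

```text
side blue [352.9 196.1] [ 0.4343 -0.1562  0.022 ] dia mm 34.6
side green [238.3 278.6] [0.5516 0.2203 0.033 ] dia mm 74.0
side yellow [314.3 181.7] [ 0.5389 -0.1684  0.033 ] dia mm 5.8
side red [267.2 207.8] [ 0.5997 -0.0118  0.033 ] dia mm 70.3
mouse [0.4395613  0.13360239 0.02      ]
tape [0.56451299 0.36262555 0.048     ]
mug [ 0.54782702 -0.37914002  0.09      ]
parcel [ 0.73268519 -0.04732003  0.08      ]
```

```bash
python3 - <<'E'
from h import *
im=cv2.imread('pics/scene0.png'); h=cv2.cvtColor(im,cv2.COLOR_BGR2HSV)
for n,(u,v) in dict(blue=(204,201),green=(333,184),yellow=(197,242),red=(265,229)).items(): print(n,h[v-1:v+2,u-1:u+2].reshape(-1,3).mean(0), h[v,u])
h=cv2.cvtColor(cv2.imread('pics/side0.png'),cv2.COLOR_BGR2HSV); print(h[180,294],h[186,296])
E
```

```text
blue [112.77777778 138.88888889 149.88888889] [113 138 151]
green [ 55.55555556  94.33333333 131.11111111] [ 58 105 126]
yellow [ 23.         161.11111111 197.88888889] [ 23 161 199]
red [  3.         184.55555556 160.55555556] [  3 188 161]
[ 19  41 175] [ 5 15 99]
```

```bash
sed -i "s/^HSV=.*/HSV={'blue':((105,110,60),(130,255,255)),'green':((45,70,40),(85,255,255)),'yellow':((21,130,150),(34,255,255)),'red':((172,150,80),(180,255,255))}/; s/(0,190,80)/(0,160,80)/" h.py
python3 - <<'E'
from h import *
look('scene');look('side')
E
```

```text
scene blue [203.1 199.6] [ 0.4379 -0.1661  0.022 ] dia mm 28.3
scene green [345.3 184.4] [0.5581 0.2097 0.033 ] dia mm 72.6
scene yellow [208.4 240.3] [ 0.5702 -0.1984  0.033 ] dia mm 72.0
scene red [276.  227.4] [ 0.6061 -0.0226  0.033 ] dia mm 68.7
side blue [353.2 196.4] [ 0.4333 -0.1551  0.022 ] dia mm 37.4
side green [238.3 278.3] [0.5518 0.2197 0.033 ] dia mm 76.3
side yellow [307.7 176.1] [ 0.5643 -0.1893  0.033 ] dia mm 75.2
side red [267.1 207.6] [ 0.6001 -0.0125  0.033 ] dia mm 73.1
```

The two fixed views disagree by about 12 mm at every target, in the same direction. One of them is biased, so I'll let the wrist camera decide from close above the button.

```bash
python3 - <<'E'
from h import *
arm.movep([.435,-.16,.24],[1,0,0,0]); arm.move_gripper(0.0)
print(arm.read_time(),arm.read_tool_pos(),arm.read_eef_rot(),arm.read_opening(),arm.read_ft_force())
cv2.imwrite('pics/w1.png',look('wrist'))
E
```

```text
2.75 [ 0.43501077 -0.15995803  0.24001329] [ 9.99999999e-01  4.97047153e-05  8.51913580e-06 -3.69798348e-07] -0.003247602840846914 [ 0.86376308 -1.01094043 -0.57416455]
wrist blue [285.5 189.4] [ 0.4366 -0.1653  0.022 ] dia mm 35.1
wrist yellow [331.6  31.7] [ 0.5555 -0.1976  0.033 ] dia mm 61.7
wrist red [84.6  7.8] [ 0.5706 -0.0238  0.033 ] dia mm 24.3
```

View pics/w1.png

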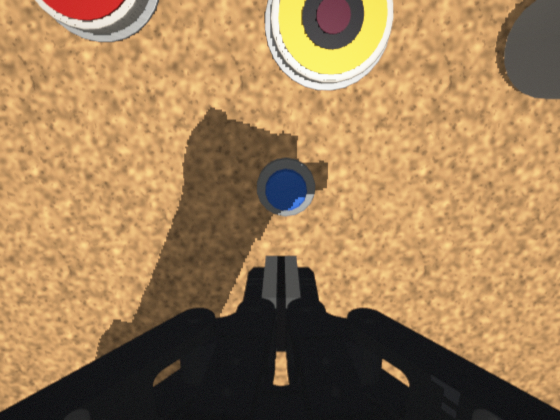

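The wrist view shows the blue cap at (285,189), clear below the hand, with yellow at (332,32) beyond it. Its position (0.4366, -0.1653, 35 mm across) matches the scene camera, so the side camera is the biased one. Pressing now.

```bash
python3 - <<'E'
from h import *
x,y=.4367,-.1655
arm.line_to([x,y,.11],.2); arm.pause(.2); f0=arm.read_ft_force()[2]; print('f0',f0)
for tip in (.024,.019,.0165,.0155,.0145,.0135,.0125):
    arm.line_to([x,y,.073+tip],.04); arm.pause(.15)
    f=arm.read_ft_force()[2]-f0; print(tip,round(arm.read_tool_pos()[2]-.073,4),round(f,2))
    if f>9: break
img=snapshot('wrist')
arm.line_to([x,y,.12],.1); arm.line_to([x,y,.25],.25)
print(arm.read_time(),arm.read_ft_force()[2]-f0); look('wrist')
E
```

```text
f0 -0.037914617150119984
0.024 0.024 -0.53
0.019 0.0193 2.19
0.0165 0.0167 4.77
0.0155 0.0157 5.8
0.0145 0.0155 13.28
7.2417 -0.29359056093993785
wrist blue [279.7 187.1] [ 0.4366 -0.1654  0.022 ] dia mm 35.1
wrist yellow [323.6  32.3] [ 0.5566 -0.1977  0.033 ] dia mm 63.1
wrist red [83.7  8.9] [ 0.5719 -0.0238  0.033 ] dia mm 27.3
```

The button bottomed out: a spring rise to about 5.8 N, then a hard stop at 6 mm travel. It's now released, so on to the green sensor, staying high.

```bash
python3 - <<'E'
from h import *
arm.line_to([.555,.21,.25],.25)
print(arm.read_time(),arm.read_tool_pos()); cv2.imwrite('pics/w2.png',look('wrist'))
E
```

```text
9.0167 [0.55498459 0.20823478 0.24997087]
wrist green [274.1 189.1] [0.557  0.2122 0.033 ] dia mm 76.0
wrist red [538.9 135. ] [ 0.6012 -0.0008  0.033 ] dia mm 52.9
```

View pics/w2.png

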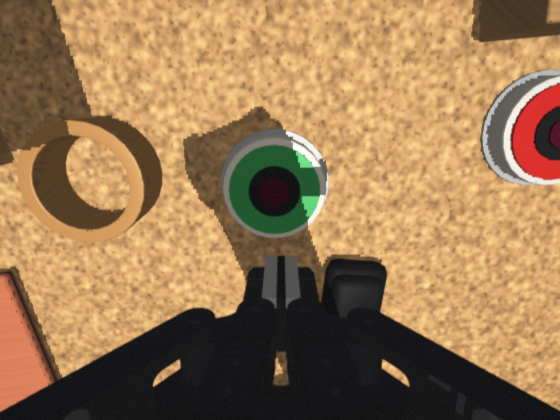

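The wrist view shows the green ring at (274,189) with its lens in the middle. The tape at (90,180) and mouse at (355,290) are clear of the descent. Position is (0.557, 0.211), within 2 mm of the scene camera, and the 76 mm ring size fits.

```bash
python3 - <<'E'
from h import *
arm.pause(.3); look('wrist',{'green':.033})
x,y=.557,.211
arm.line_to([x,y,.20],.15); arm.line_to([x,y,.136],.06); t=arm.read_time()
arm.pause(1.5); print(arm.read_tool_pos(),arm.read_ft_force()); img=snapshot('side'); arm.pause(1.8)
print(arm.read_time()-t,arm.read_tool_pos(),arm.read_ft_force())
cv2.imwrite('pics/s2.png',img[150:350,150:430])
E
```

```text
wrist green [276.1 189.3] [0.5569 0.2122 0.033 ] dia mm 76.0
[0.55700621 0.21099427 0.13600693] [ 0.57461224 -0.27348671 -0.14587127]
3.3499999999999996 [0.55701067 0.21097555 0.13600041] [0.0047451  0.28419824 0.12513991]
```

View pics/s2.png

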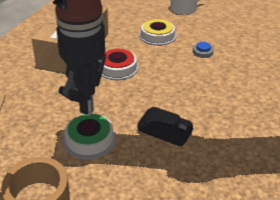

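The side crop shows the fingertips at (87,112), just above the green sensor's lens at (90,128) with a gap. The button at (203,48) is up. I'll withdraw straight up and hand in.

```bash
python3 - <<'E'
from h import *
x,y=.557,.211
arm.line_to([x,y,.20],.1); arm.line_to([x,y,.32],.2); arm.line_to([.48,.12,.34],.2); arm.pause(.7)
print(arm.read_time(),arm.read_tool_pos(),arm.read_ft_force(),np.abs(arm.read_dq()).max()); look('scene')
print(ticket.finish_job())
E
```

```text
17.4667 [0.4799943  0.11996239 0.34002518] [-0.18379485  0.08394927 -0.45317228] 0.0020598374303492017
scene blue [203.  199.7] [ 0.4381 -0.1666  0.022 ] dia mm 28.3
scene green [345.3 184.5] [0.5581 0.2096 0.033 ] dia mm 72.6
scene yellow [208.4 240.3] [ 0.5701 -0.1985  0.033 ] dia mm 71.7
scene red [276.  227.4] [ 0.6061 -0.0225  0.033 ] dia mm 68.7
the job is handed in; nothing more can be done
None
```

I pressed the wake button fully down and let it come up, held the fingertips about 3 cm above the green sensor's lens for over 3 s without touching it, drew the hand well up and away, and handed the job in at about 17.5 s; no verdict was returned.

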